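# Discard a used blood-tube holder into a sprung-lid sharps bin

### The arm

A 6-joint arm with a two-finger parallel gripper is mounted at the origin on the work surface. World frame = base frame: x ahead of the robot, y to its left, z up, the work surface at z = 0. Lengths are in m, angles in rad, forces in N, time in s.
With the tool pointing down it reaches from about 0.35 to 0.925 m from the base axis. Payload 6.4 kg.
Tool frame: the origin (TCP) lies on the centre line of the jaws, within the pads' length; the fingertips stand 11 mm ahead of it and the grasp point (between the pads) lies 8 mm behind it; z points along the fingers, y is the line along which they close (so a half turn about z gives the same grasp; the last joint's range is limited). The gripper opens to 85 mm and grips with 20 to 120 N. Pads are 22 mm wide; open, the fingers measure 114 mm over their backs; the gripper's body (76 mm by 85 mm) begins 54 mm behind the grasp point. The pads swing forward as they close: fully open they stand 13 mm farther back than shut.
Start: joints at [-1.514, 0.245, 1.558, -0, 1.339, -0.174], TCP at [0.149, -0.633, 0.242] pointing down, gripper open.
Joint ranges: [-3.13, 3.13], [-1.02, 2.26], [0.13, 2.54], [-0.95, 4.09], [0.21, 2.88], [-2.74, 2.74]. Speed limits (rad/s): [2.57, 2.57, 3.14, 3.14, 3.14, 3.14].

### API

Orientations are given as [roll, pitch, yaw] about the fixed x, y, z axes, in that order (R = Rz(yaw) Ry(pitch) Rx(roll)).
In Python, from rig import manip, vision, ticket gives the robot as it stands.
- The arm moves only by the tool carry_out, never from a script. Its arguments are lists of equal length, an entry for each row: "dp": the shift along the tool's x, y, z in units of 0.3 m (1.0 is 0.3 m), a list of three; "angular": the turn, a rotation vector about the tool's x, y, z in units of 120 degrees (1.0 is 120 degrees), a list of three; "fingers": the opening, from 0 (shut) to 1 (fully open). A call has 1 to 8 rows; each row is the pose to reach, as a shift and turn from the pose commanded when the call began, along the tool's axes at that moment; what a row does not reach only later rows make up. A row lasts 1/12 s, in which the tool goes at most 41.7 mm and 7.16 degrees, less where a joint would pass 70% of its speed; a pose out of reach is approached as far as the arm can. A call with a number of a shift or a turn outside -1 to 1 is refused whole. A call with a gripper value outside its range is refused whole. The fingers move at their own pace and stop on an object; "squeeze" is the grip in N (left out, the last holds). Time passes only in rows, so rows that repeat a pose let the fingers close. It gives the time, the measured TCP pose, the force, the opening and the grip force at its end, in the units of the state.
- manip.get_obs(): the state, without advancing time (a new reading comes with each control period).
- vision.get_image(name): name is "side" or "top" or "wrist"; returns (picture, depth): 480x640x3 uint8, blue, green, red; 480x640 float32, m along the optical axis (not along the pixel's ray), 0 where there is no reading.
- vision.calibration(name): a dict with "vfov" (degrees; the focal length in pixels is half the picture's height over the tangent of half this angle, whatever the lens; pixels are square), "cx", "cy" (the principal point, pixels), "dist" ([k1, k2, p1, p2, k3] as OpenCV has them; the pictures are not rectified), "rvec" (rotation vector, rad) and "tvec" (3), from world to camera coordinates, as OpenCV has them; the wrist camera has in their place "mount" (4x4, takes a point from camera to tool coordinates, whose origin is the TCP and whose axes are the flange's). Camera axes: x right, y down, z forward; pixel columns grow to the right and rows downward; lengths in m; the calibration is good to about 2 mm. A picture is of the moment at which its call begins: read the wrist's pose just before it. calibration takes no time and is no camera call.
- ticket.job_done(): hands the job in; it is judged then, once.
The state is a dict: "time_s": time; "q": joint angles; "dq": joint speeds; "tau": joint torques, N m; "tool_pos": TCP position; "ee_rot": TCP orientation; "ft_force": force on the tool from outside, world axes, zero at the start; "moment": the same for the moment, N m; "width": finger opening in m; "gripper_force": force on a finger pad.
Only numpy, scipy, OpenCV 4.12 (cv2) and the standard library are available. Lean on these libraries where they do the work, as an engineer would, in place of code of your own. Each camera call takes 0.05 s, during which the arm holds its last target. There are 200 camera calls.

### The job

Discard the used tube holder hands-free: swing the red sprung lid of the yellow bin up by its white roller grip until the catch holds it open by itself, without forcing the catch block out of its setting, then push the blue ejector knob to shove the holder out of its channel into the bin. Then press the green trigger pad, gently, so that the lid snaps shut over the holder, and leave the other objects where they stand.

Things in the scene. Friction and masses are not known exactly. Their poses are not given: they have to be found in the camera images.
- station: Fixed white board 280 x 385 x 10 mm (x -85 to 195, y -185 to 200 in its frame) with a yellow open bin, 130 (x) x 140 (y) mm, rim 110 mm above the table. Origin: bin centre, on the table; z up, x from the lid's grip towards its hinge, y from trigger to ejector channel. On its -y side a grey trigger housing, 125 mm high, and two steel posts of radius 8 mm at x 178, y -165 and 60.
- lid (a joint): Red hollow lid, 138 x 132 x 34 mm; rad, 0 shut, grows as it swings up and back (+x). A spring pulls it shut: 2 to 3 N at the grip when shut, 4 to 5 N raised. A sear beside the hinge snaps behind a pin on the lid and then holds it alone, at an angle set differently each time, 1.15 to 1.42; the catch block stops the pin 0.05 to 0.08 rad beyond. Pull slowly till the stop is felt, ease off, let go.
- lid_tab (a point): Centre of the lid's grip: a white free-turning roller, 18 mm in diameter, 26 mm long (along station y), on a 12 mm wide red neck that sets it 38 mm off the lid's free edge. It lies 172 mm from the hinge line along the lid and 20 mm above it: when shut at station x -104, y 0, z 137. Pinched across its ends (along station y) it lets the lid swing between the fingers.
- lid_hinge (a point): Middle of the lid's hinge axis, fixed on the station at x 68, y 0, z 117 mm; its axes are the station's, the hinge runs along y.
- ejector_knob (a point): Centre of the outer (+y) face of the blue upright ejector knob, 36 mm wide (x), 14 thick (y), 156 to 200 mm above the table; at rest at station x -35, y 169.5, z 178. Push this face towards the station's -y.
- ejector (a joint): Travel of the ejector, m: 0 at rest, 0.080 at the hard stop. Spring 2 N at first, 6 N at the end; returns by itself. The holder drops only near full travel, and only with the lid up (the shut lid blocks it).
- trigger_top (a point): Centre of the top face of the green trigger pad, 50 x 50 mm, horizontal, 150 mm above the table, under the canopy (station x 98 to 107, y -135).
- trigger (a joint): Travel of the trigger, m: 0 at rest, grows as the pad is pushed straight down, 0.016 at the hard stop. Spring 1.5 N at the start, 4 N at the end. The lid is let go after about 3 mm; more does no harm, but over 50 N on the pad does. The pad springs back by itself.
- holder: Used tube holder: clear barrel 27 mm in diameter and 60 mm long with a dark red tube in it, plus a green hub 17 mm in diameter, 85 mm long in all, about 30 g, lying along the channel with the barrel end at the bin. Origin under its middle, on the channel floor; its y axis runs from barrel to hub.
- rack: Bystander: white tube rack 190 x 85 mm with red-capped tubes, 96 mm high. Origin under its centre. Leave alone.
- spray: Bystander: white bottle with blue cap, 64 mm in diameter, 150 mm high. Origin under its centre. Leave alone.
- swabs: Bystander: paper box with a blue band, 110 x 80 x 55 mm. Origin under its centre. Leave alone.
- canopy_edge (a point): Middle of the near edge, underside, of a fixed clear canopy with blue edges, 363 mm above the table. It covers station x 68 to 188, y -180 to 75. The raised lid's grip and the trigger pad must be reached from the station's -x side with the tool leaning 30 to 45 degrees from vertical, fingers pointing +x and down.
- channel_mouth (a point): Middle of the floor edge at the open end of the ejector channel, over the bin's +y rim, 118 mm above the table (station x -35, y 66). The channel runs along station y to y 185, on a white block, with clear walls and a clear slotted roof whose top is 153 mm high; the holder lies in it and the ejector pushes it out of this mouth.
- catch_block (a point): Top of the dark steel catch block, 8 x 16 mm, 172 mm above the table, beside the lid's hinge (station x 74 to 84, y -82): the rigid stop for the lid's pin, clamped together with the sear and the trigger pad at a setting that differs each time. Pulling the lid against it with over about 25 N at the grip forces the clamp to slip, which must not happen.

How it is judged:
On the way, in this order (a step that is already met when the one before it is completed fails the run):
1. the lid is cocked: caught open by the sear, with the gripper away from its grip (value of joint lid above 1.1 rad and distance between the grasp point and lid_tab above 0.07 m), for 0.3 s.
2. the holder lies in the bin while the lid is still caught open (value of joint lid above 1.1 rad and z of holder in the frame of station between 0.005 and 0.1 m and x of holder in the frame of station between -0.064 and 0.064 m and y of holder in the frame of station between -0.069 and 0.069 m), for 0.2 s.
3. the trigger pad is pressed and the lid springs from the catch (value of joint trigger above 0.002 m and value of joint lid below 0.95 rad).
At the end, for the whole second after the job is handed in: the used holder lies still inside the yellow bin (below its rim), the lid is shut (within 0.05 rad), and the ejector (within 8 mm) and trigger (within 3 mm) have sprung back (value of joint lid below 0.05 rad and value of joint ejector below 0.008 m and value of joint trigger below 0.003 m and linear speed of holder below 0.03 m/s and z of holder in the frame of station between 0.005 and 0.1 m and x of holder in the frame of station between -0.064 and 0.064 m and y of holder in the frame of station between -0.069 and 0.069 m); the robot touches nothing.
It fails at once if the trigger pad is pressed with more than 50 N (contact force between the arm and trigger_c3 above 50 N).
It fails at once if the rack is moved more than 20 mm or tipped (distance of rack from where it was at the start of the episode above 0.02 m or angle between rack's own z axis and vertical above 0.3 rad).
It fails at once if the bottle is moved more than 20 mm or tipped (distance of spray from where it was at the start of the episode above 0.02 m or angle between spray's own z axis and vertical above 0.3 rad).
It fails at once if the swab box is moved more than 20 mm or tipped (distance of swabs from where it was at the start of the episode above 0.02 m or angle between swabs's own z axis and vertical above 0.3 rad).
It fails at once if the catch block is forced more than 1.5 mm out of its setting (distance of catch_block from where it was at the start of the episode above 0.0015 m).
It also fails if it takes over 72 s, if anything falls off the work surface, if the arm or the gripper's body presses on something with over 40 N, if the wrist force passes 120 N, or if a joint passes its speed limit or range.

## Working session

There is one attempt and no reset: what is moved stays moved. The work goes in short steps, Python scripts to look and compute and a tool call to move; the robot and the scene stay as the last step left them, time stands still between calls to the robot, and variables do not carry over. Pictures are saved under pics/ and viewed, at most 10 in all, crops included, and the job is handed in when it is done.

Besides the shell and the picture viewer there is one more tool, called after "Call:" as name(argument=value, ...) on one line, values as JSON. carry_out: Moves the arm, as the interface text tells. Its arguments: {"type":"object","properties":{"dp":{"type":"array"},"angular":{"type":"array"},"fingers":{"type":"array"},"squeeze":{"type":"number"}},"required":["dp","angular","fingers"]}

```bash
mkdir -p pics; cat > h.py <<'E'
import numpy as np, cv2
from rig import manip, vision, ticket
from scipy.spatial.transform import Rotation as R
def K(c):
    f=240/np.tan(np.radians(c["vfov"])/2); return np.array([[f,0,c["cx"]],[0,f,c["cy"]],[0,0,1.]])
def cam(name):
    "R,t world->camera, K, dist"
    c=vision.calibration(name)
    if "rvec" in c: Rm=cv2.Rodrigues(np.array(c["rvec"],float))[0]; t=np.array(c["tvec"],float).ravel()
    else:
        o=manip.get_obs(); T=np.eye(4); T[:3,:3]=R.from_euler('xyz',o["ee_rot"]).as_matrix(); T[:3,3]=o["tool_pos"]
        W=np.linalg.inv(T@np.array(c["mount"])); Rm,t=W[:3,:3],W[:3,3]
    return Rm,t,K(c),np.array(c["dist"],float)
def rays(C,px):
    Rm,t,k,d=C; u=cv2.undistortPoints(np.array(px,float).reshape(-1,1,2),k,d)[:,0]
    return -Rm.T@t, np.c_[u,np.ones(len(u))]@Rm
def onplane(C,px,z):
    o,d=rays(C,px); return o+d*((z-o[2])/d[:,2:])
def cloud(C,dep):
    v,u=np.mgrid[:480,:640]; o,d=rays(C,np.c_[u.ravel(),v.ravel()]); return (o+d*dep.reshape(-1,1)).reshape(480,640,3)
def proj(C,P):
    return cv2.projectPoints(np.array(P,float).reshape(-1,1,3),cv2.Rodrigues(C[0])[0],C[1],C[2],C[3])[0][:,0]
E
python3 - <<'E'
from h import *
print(manip.get_obs())
for n in("top","side"):
    C=cam(n); im,d=vision.get_image(n); cv2.imwrite(f"pics/{n}.png",im); np.savez(f"/tmp/{n}.npz",im=im,d=d)
    print(n,vision.calibration(n))
E
```

```text
{'time_s': 0.0, 'q': array([-1.51408405e+00,  2.45820462e-01,  1.55904314e+00, -3.95307867e-06,
        1.33870430e+00, -1.74109289e-01]), 'dq': array([ 0.00051823, -0.00054438, -0.00065025,  0.00020266,  0.00087723,
        0.00020002]), 'tau': array([-2.45246820e-04, -4.29506207e+01, -3.26133907e+01, -3.11614549e-04,
        5.23764436e-03,  1.03886799e-07]), 'tool_pos': array([ 0.14867257, -0.63220353,  0.24116056]), 'ee_rot': array([-3.13964661e+00, -3.38385624e-04,  2.30822146e-01]), 'ft_force': array([0.09485855, 0.29304384, 0.03404769]), 'moment': array([ 0.01398646, -0.06480703,  0.00030374]), 'gripper_force': 0.0, 'width': 0.08532467980554412}
top {'vfov': 44.62118858870889, 'cx': 316.05239695420255, 'cy': 235.66028115604183, 'dist': array([-0.15990218,  0.        ,  0.        ,  0.        ,  0.        ]), 'rvec': array([ 2.1958068 , -2.17575041,  0.0513606 ]), 'tvec': array([0.03406233, 0.52136961, 1.61097789])}
side {'vfov': 55.59456209816062, 'cx': 325.4905577941218, 'cy': 239.98391734258493, 'dist': array([0.01126259, 0.        , 0.        , 0.        , 0.        ]), 'rvec': array([ 1.13446663, -2.50117855,  0.88267083]), 'tvec': array([0.35875434, 0.42497782, 1.10183389])}
```

View pics/top.png

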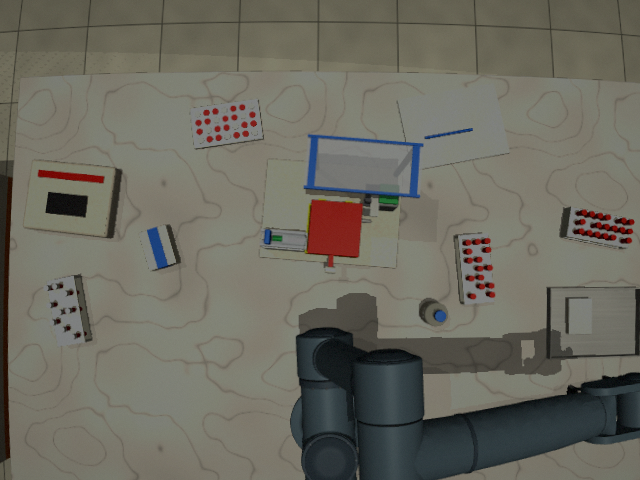

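View pics/side.png

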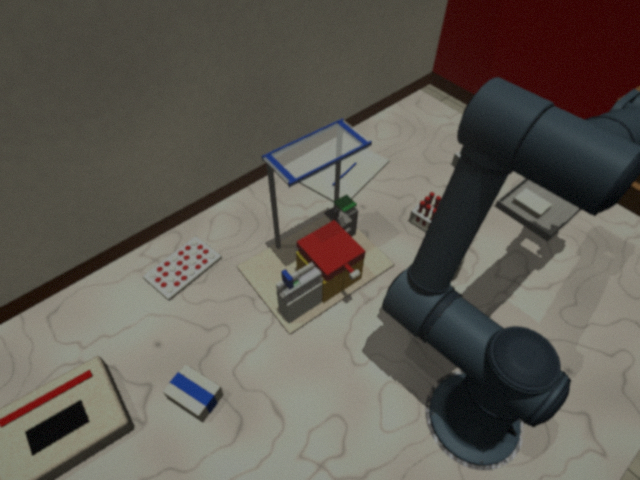

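The top view shows the red lid at about (335,228), its roller near (330,266), the blue knob at (267,237), the green pad at (388,202), and the canopy around (365,165). The side view agrees, and station x points up in the top image, so its yaw is close to 0.

```bash
python3 - <<'E'
from h import *
for n in("top","side"):
    z=np.load(f"/tmp/{n}.npz"); im,d=z["im"],z["d"]; C=cam(n); P=cloud(C,d)
    hsv=cv2.cvtColor(im,cv2.COLOR_BGR2HSV); h,s,v=hsv[...,0],hsv[...,1],hsv[...,2]
    box=np.zeros((480,640),bool)
    if n=="top": box[130:275,255:430]=1
    else: box[110:330,240:400]=1
    for nm,m in dict(red=((h<6)|(h>174))&(s>170)&(v>60),blue=(h>100)&(h<130)&(s>120),green=(h>45)&(h<85)&(s>90)).items():
        m=(m&box).astype(np.uint8); k,l,st,ce=cv2.connectedComponentsWithStats(m)
        for i in range(1,k):
            if st[i,4]<15: continue
            q=P[(l==i)&(d>0)]; 
            print(n,nm,st[i],np.round(np.median(q,0),3),"z90",np.round(np.percentile(q[:,2],[5,95]),3))
            if nm=="red" and st[i,4]>300:
                c=cv2.boxPoints(cv2.minAreaRect(np.argwhere(l==i)[:,::-1].astype(np.float32))); print(np.round(onplane(C,c,np.median(q[:,2])),4).tolist())
    if n=="top":
        # board: brighter yellowish-white vs table
        cr=cv2.resize(im[120:285,245:435],None,fx=4,fy=4,interpolation=cv2.INTER_CUBIC); cv2.imwrite("pics/topcrop.png",cv2.convertScaleAbs(cr[:600],alpha=1.6)[:, :760])
E
```

```text
top red [ 308  200   55   67 2742] [ 0.531 -0.009  0.149] z90 [0.143 0.154]
[[0.441, 0.0625, 0.1486], [0.6067, 0.0501, 0.1486], [0.5967, -0.0801, 0.1486], [0.4312, -0.0669, 0.1486]]
top blue [ 304  135  119   63 1283] [ 0.648 -0.073  0.376] z90 [0.371 0.38 ]
top blue [264 230   7  14  84] [0.506 0.157 0.201] z90 [0.194 0.205]
top green [379 195  19  10 153] [ 0.608 -0.146  0.152] z90 [0.146 0.157]
top green [272 236  10   5  48] [0.507 0.138 0.14 ] z90 [0.135 0.146]
side red [ 298  221   66   55 1980] [ 0.526 -0.002  0.145] z90 [0.141 0.149]
[[0.5988, 0.0581, 0.1452], [0.6235, -0.0819, 0.1452], [0.4449, -0.0614, 0.1452], [0.4309, 0.0684, 0.1452]]
side blue [263 120 107  64 472] [0.633 0.006 0.372] z90 [0.37  0.375]
side blue [282 271  10  10  56] [0.504 0.164 0.198] z90 [0.193 0.201]
side green [336 197  20  14 148] [ 0.615 -0.141  0.148] z90 [0.144 0.151]
```

View pics/topcrop.png

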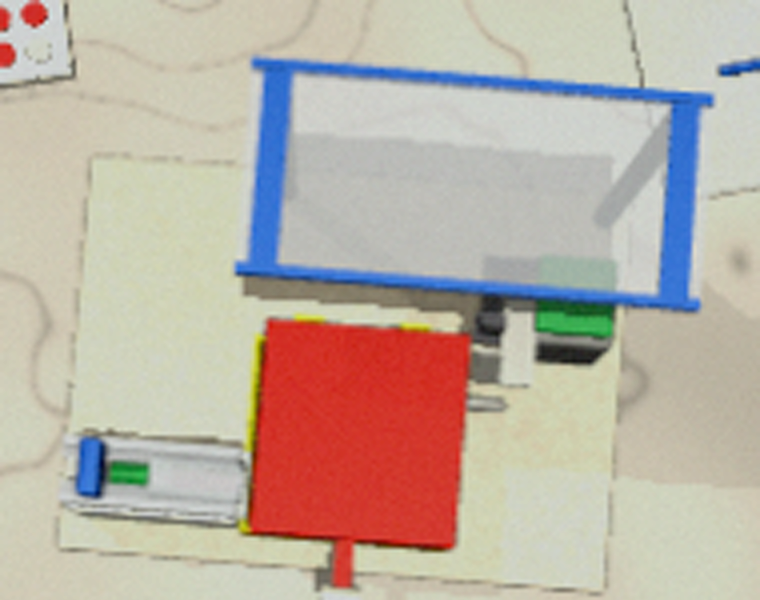

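```bash
cat >> h.py <<'E'
def fit2(S,W):
    S,W=np.array(S,float)[:,:2],np.array(W,float)[:,:2]; a,b=S-S.mean(0),W-W.mean(0)
    th=np.arctan2((a[:,0]*b[:,1]-a[:,1]*b[:,0]).sum(),(a*b).sum()); c,s=np.cos(th),np.sin(th); M=np.array([[c,-s],[s,c]])
    t=W.mean(0)-M@S.mean(0); return th,t,(S@M.T+t-W)
E
python3 - <<'E'
from h import *
C=cam("top"); g=lambda p:np.array(p,float)/4+[245-.4,120-.4]
bd=onplane(C,g([(92,156),(60,547),(605,590)]),.010)
ld=onplane(C,g([(268,318),(470,335),(455,548),(247,532)]),.148)
cp=onplane(C,g([(237,268),(697,305),(255,62),(712,98)]),.372)
Sb=[(.195,.2),(-.085,.2),(-.085,-.185)]; Sl=[(.072,.066),(.072,-.066),(-.066,-.066),(-.066,.066)]
print(np.round(cp,3))
for S,W in((Sb,bd),(Sl,ld),(Sb+Sl,np.r_[bd,ld])):
    th,t,r=fit2(S,W); print(th,t,np.round(r*1e3,1).tolist())
M=lambda p:np.array([[np.cos(th),-np.sin(th)],[np.sin(th),np.cos(th)]])@p+t
for nm,p in dict(tab=(-.104,0),knob=(-.035,.1695),trig=(.102,-.135)).items(): print(nm,M(p))
Rb=R.from_euler('z',th).as_matrix(); print("canopy in station",np.round((cp[:,:2]-t)@Rb[:2,:2],3).tolist())
E
```

```text
[[ 0.607  0.062  0.372]
 [ 0.589 -0.19   0.372]
 [ 0.722  0.054  0.372]
 [ 0.705 -0.199  0.372]]
-0.06777293118023693 [ 0.532153   -0.00773057] [[1.9, 0.7], [-1.2, 1.6], [-0.7, -2.2]]
-0.0741493440076728 [ 0.53071363 -0.00978099] [[0.3, 1.1], [0.4, -0.9], [-0.7, 0.4], [0.0, -0.6]]
-0.06967499881266603 [ 0.53127213 -0.0088991 ] [[1.4, -0.9], [-1.7, 0.5], [-2.0, -3.2], [0.6, 2.4], [1.2, 0.3], [0.1, 1.0], [0.3, -0.0]]
tab [ 0.42752447 -0.00165876]
knob [0.50815741 0.16262629]
trig [ 0.62362613 -0.15067265]
canopy in station [[0.071, 0.076], [0.07, -0.176], [0.186, 0.076], [0.186, -0.177]]
```

```bash
cat >> h.py <<'E'
TH=-.0715; T0=np.array([.5311,-.0092,0]); RS=R.from_euler('z',TH)
def tool(lean,side=0): # tool y=-station y; side leans about station x
    l=np.radians(lean); c,s=np.cos(l),np.sin(l)
    return RS*R.from_matrix(np.array([[c,0,s],[0,-1,0],[s,0,-c]]))
def st(p): return RS.apply(np.array(p,float))+T0
def cmd(targets):
    "targets: list (world TCP, Rot); prints dp, angular chained call by call"
    o=manip.get_obs(); p=o["tool_pos"]; r=R.from_euler('xyz',o["ee_rot"])
    for P,Q in targets:
        dp=r.inv().apply(P-p)/.3; a=(r.inv()*Q).as_rotvec()/np.radians(120)
        print("dp",np.round(dp,4).tolist(),"ang",np.round(a,4).tolist(),"rows>=%.1f"%max(np.linalg.norm(dp)*.3/.0417,np.linalg.norm(a)*120/7.16)); p,r=P,Q
E
python3 - <<'E'
from h import *
D=R.from_euler('xyz',[np.pi,0,.2308])
z=np.load("/tmp/top.npz");C=cam("top");P=cloud(C,z["d"]);print("spray",P[312,437],"rack",P[270,475])
pre=lambda lean,b:(st([-.104,0,.137])+tool(lean).apply([0,0,.008-b]),tool(lean))
cmd([(np.array([.27,-.45,.40]),D),(np.array([.36,-.2,.40]),tool(0)),(pre(30,.15)),pre(30,.08)])
E
```

```text
spray [ 0.32104395 -0.27254778  0.15254879] rack [ 0.42864109 -0.39640193  0.05524549]
dp [0.5329, -0.4998, -0.528] ang [-0.0008, -0.0002, -0.0] rows>=6.5
dp [0.4827, -0.7426, -0.0] ang [0.0, -0.0, 0.1443] rows>=6.4
dp [-0.0599, -0.6751, 0.4667] ang [0.0, 0.25, 0.0] rows>=5.9
dp [-0.0, 0.0, 0.2333] ang [0.0, 0.0, 0.0] rows>=1.7
```

Call:
carry_out(dp=[[0.53,-0.5,-0.53],[0.53,-0.5,-0.53],[0.53,-0.5,-0.53],[0.53,-0.5,-0.53],[0.53,-0.5,-0.53],[0.53,-0.5,-0.53],[0.53,-0.5,-0.53],[0.53,-0.5,-0.53]], angular=[[0,0,0],[0,0,0],[0,0,0],[0,0,0],[0,0,0],[0,0,0],[0,0,0],[0,0,0]], fingers=[1,1,1,1,1,1,1,1])

```text
time_s: 0.77
tool_pos: [0.2711, -0.4492, 0.4053]
ee_rot: [3.135, -0.001, 0.234]
ft_force: [-0.4, -0.5, 0.6]
width: 0.0854
gripper_force: 0.0
```

Call:
carry_out(dp=[[0.48,-0.74,0],[0.48,-0.74,0],[0.48,-0.74,0],[0.48,-0.74,0],[0.48,-0.74,0],[0.48,-0.74,0],[0.48,-0.74,0],[0.48,-0.74,0]], angular=[[0,0,0.144],[0,0,0.144],[0,0,0.144],[0,0,0.144],[0,0,0.144],[0,0,0.144],[0,0,0.144],[0,0,0.144]], fingers=[1,1,1,1,1,1,1,1])

```text
time_s: 1.43
tool_pos: [0.3591, -0.1996, 0.3999]
ee_rot: [-3.14, 0.001, -0.067]
ft_force: [-0.6, -1.2, 0.2]
width: 0.0852
gripper_force: 0.0
```

Call:
carry_out(dp=[[-0.06,-0.67,0.47],[-0.06,-0.67,0.47],[-0.06,-0.67,0.47],[-0.06,-0.67,0.47],[-0.06,-0.67,0.47],[-0.06,-0.67,0.47],[-0.06,-0.67,0.47],[-0.06,-0.67,0.47]], angular=[[0,0.25,0],[0,0.25,0],[0,0.25,0],[0,0.25,0],[0,0.25,0],[0,0.25,0],[0,0.25,0],[0,0.25,0]], fingers=[1,1,1,1,1,1,1,1])

```text
time_s: 2.1
tool_pos: [0.3625, 0.0025, 0.2571]
ee_rot: [3.141, -0.514, -0.065]
ft_force: [-1.5, -0.6, 0.9]
width: 0.0858
gripper_force: 0.0
```

```bash
python3 - <<'E'
from h import *
o=manip.get_obs(); print(o)
C=cam("wrist"); im,d=vision.get_image("wrist"); np.savez("/tmp/w.npz",im=im,d=d)
p=proj(C,[st([-.104,y,.137]) for y in(-.013,.013)]); print(p)
im=cv2.convertScaleAbs(im,alpha=1.5)
for q in p: cv2.circle(im,tuple(int(a) for a in q),3,(255,0,255),1)
cv2.imwrite("pics/w1.png",im)
pre=lambda lean,b:(st([-.104,0,.137])+tool(lean).apply([0,0,.008-b]),tool(lean))
cmd([pre(30,.07),pre(30,.0)])
E
```

```text
{'time_s': 2.1, 'q': array([-0.43845124, -1.01345461,  2.51506111,  0.19653634,  1.16289603,
        1.16334714]), 'dq': array([-0.11276555, -0.00351679, -0.07400151,  0.00380257,  0.00221227,
       -0.00866036]), 'tau': array([  2.76750237,   0.3165507 , -33.80594373,   0.4669924 ,
        -1.03226088,   0.10108   ]), 'tool_pos': array([0.36249351, 0.00254253, 0.2570723 ]), 'ee_rot': array([ 3.1414919 , -0.51416143, -0.06517334]), 'ft_force': array([-1.45721274, -0.55194808,  0.88268491]), 'moment': array([0.03228971, 0.22626437, 0.0342625 ]), 'gripper_force': 0.0, 'width': 0.08580713765255706}
[[341.66409778 234.24958879]
 [306.30334785 234.03010877]]
dp [-0.0165, -0.0074, 0.2532] ang [0.0, 0.0031, 0.001] rows>=1.8
dp [-0.0, 0.0, 0.2333] ang [0.0, 0.0, 0.0] rows>=1.7
```

View pics/w1.png

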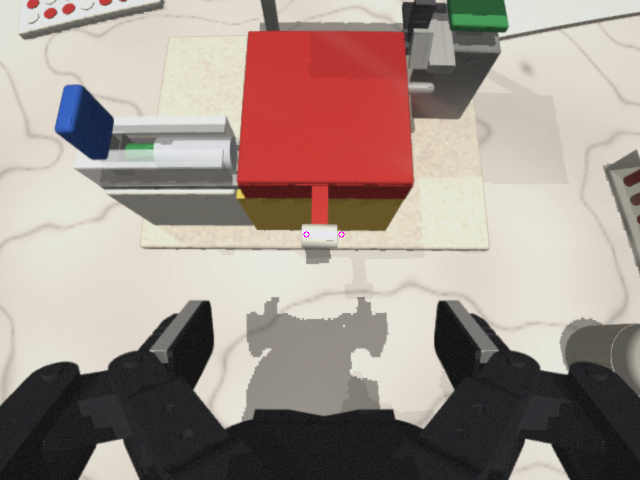

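The roller shows at (320,236), 4 px from the prediction at (324,234), so it lies about 3 mm farther towards +y. I'll approach with that correction.

Call:
carry_out(dp=[[-0.004,-0.004,0.08],[-0.01,-0.01,0.16],[-0.016,-0.015,0.24],[-0.016,-0.015,0.3],[-0.016,-0.015,0.36],[-0.016,-0.015,0.38],[-0.016,-0.015,0.38],[-0.016,-0.015,0.38]], angular=[[0,0.003,0],[0,0.003,0],[0,0.003,0],[0,0.003,0],[0,0.003,0],[0,0.003,0],[0,0.003,0],[0,0.003,0]], fingers=[1,1,1,1,1,1,1,1])

```text
time_s: 2.82
tool_pos: [0.4164, -0.0013, 0.1593]
ee_rot: [3.14, -0.525, -0.076]
ft_force: [0.4, -0.6, 1.0]
width: 0.0854
gripper_force: 0.0
```

```bash
python3 - <<'E'
from h import *
o=manip.get_obs(); print(o["q"],o["ft_force"])
C=cam("wrist"); im,d=vision.get_image("wrist"); P=cloud(C,d)
p=proj(C,[st([-.104,y,.137]) for y in(-.013,.013)]); print(p)
x,y=p.mean(0).astype(int); hs=cv2.cvtColor(im,cv2.COLOR_BGR2HSV)
S=RS.inv().apply(P.reshape(-1,3)-T0).reshape(P.shape)
m=(S[...,2]>.125)&(S[...,2]<.17)&(S[...,0]<-.085)&(S[...,0]>-.13)&(abs(S[...,1])<.04)&(hs[...,1]<90)
if m.any(): print("roller station",m.sum(),np.round(np.percentile(S[m],[3,50,97],axis=0),4).tolist())
cv2.imwrite("pics/w2.png",cv2.convertScaleAbs(im,alpha=1.5))
cmd([(st([-.104,.002,.137])+tool(30).apply([0,0,.008]),tool(30))])
E
```

```text
[-0.36377834 -0.62368894  2.51981455  0.20907537  0.74904805  1.16559295] [ 0.38794954 -0.62517046  1.03017955]
[[352.4254239  295.78387522]
 [294.68328201 296.05306125]]
roller station 2351 [[-0.1134, -0.0084, 0.1379], [-0.1061, 0.0037, 0.144], [-0.0974, 0.0159, 0.1459]]
dp [-0.0071, -0.0067, 0.1107] ang [0.0015, -0.0014, -0.0013] rows>=0.8
```

View pics/w2.png

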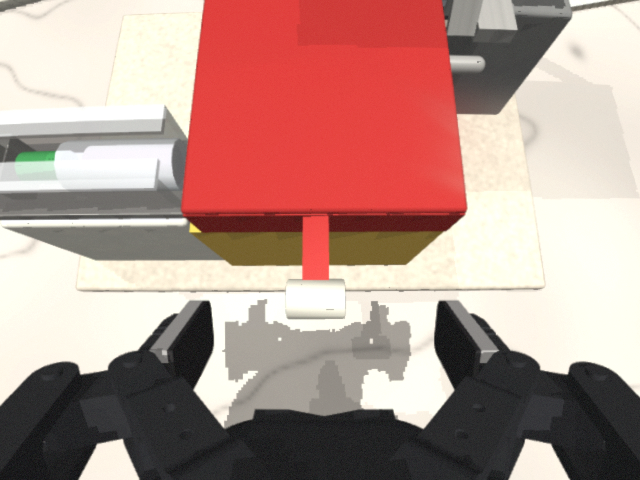

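The roller sits in the wrist view at (315,299), right between the fingers' planes but about 4 mm off their middle towards +y. I'll correct, move down and close.

Call:
carry_out(dp=[[-0.01,-0.012,0.04],[-0.01,-0.012,0.08],[-0.01,-0.012,0.108],[-0.01,-0.012,0.108],[-0.01,-0.012,0.108],[-0.01,-0.012,0.108],[-0.01,-0.012,0.108],[-0.01,-0.012,0.108]], angular=[[0,0,0],[0,0,0],[0,0,0],[0,0,0],[0,0,0],[0,0,0],[0,0,0],[0,0,0]], fingers=[1,1,0.6,0.3,0.2,0,0,0], squeeze=30)

```text
time_s: 3.53
tool_pos: [0.4299, 0.0019, 0.1303]
ee_rot: [3.134, -0.527, -0.067]
ft_force: [-11.3, -15.9, 5.4]
width: 0.0252
gripper_force: 34.7
```

Call:
carry_out(dp=[[0,0,0],[0,0,0],[0,0,0],[0,0,0]], angular=[[0,0,0],[0,0,0],[0,0,0],[0,0,0]], fingers=[0,0,0,0])

```text
time_s: 3.87
tool_pos: [0.43, 0.0018, 0.1304]
ee_rot: [3.134, -0.527, -0.068]
ft_force: [-11.3, -15.6, 4.8]
width: 0.0253
gripper_force: 34.6
```

```bash
python3 - <<'E'
from h import *
o=manip.get_obs(); print(o["q"],o["ft_force"],o["width"],o["gripper_force"])
r=R.from_euler('xyz',o["ee_rot"]); g=o["tool_pos"]+r.apply([0,0,-.008]); print("grasp st",RS.inv().apply(g-T0))
E
```

```text
[-0.33514646 -0.49469635  2.50601408  0.21538677  0.62809073  1.16358909] [-11.2627701  -15.64200474   4.84764192] 0.025317609520356478 34.60411727428436
grasp st [-0.10569843  0.00382031  0.13727674]
```

Call:
carry_out(dp=[[-0.003,0.005,-0.004],[-0.003,0.005,-0.004],[-0.003,0.005,-0.004]], angular=[[0,0,0],[0,0,0],[0,0,0]], fingers=[0,0,0])

```text
time_s: 4.12
tool_pos: [0.4299, 0.0014, 0.132]
ee_rot: [3.138, -0.532, -0.071]
ft_force: [7.4, -4.0, -3.8]
width: 0.025
gripper_force: 33.3
```

```bash
python3 - <<'E'
from h import *
C=cam("top"); g=lambda p:np.array(p,float)/4+[245-.4,120-.4]
for nm,p,z in(("block",(490,318),.172),("trig",(576,297),.15),("trig near edge",(575,335),.15),("trig far edge",(577,257),.15),("pin",(490,403),.13)):
    print(nm,np.round(RS.inv().apply(onplane(C,g([p]),z)-T0),4))
w=np.load("/tmp/w.npz"); C=None
im=w["im"]; cv2.imwrite("pics/w1c.png",cv2.convertScaleAbs(cv2.resize(im[0:130,380:530],None,fx=5,fy=4.6,interpolation=cv2.INTER_CUBIC),alpha=1.8))
E
```

```text
block [[ 0.08   -0.0763  0.172 ]]
trig [[ 0.1008 -0.1319  0.15  ]]
trig near edge [[ 0.0763 -0.133   0.15  ]]
trig far edge [[ 0.1267 -0.1307  0.15  ]]
pin [[ 0.0301 -0.0832  0.13  ]]
```

View pics/w1c.png

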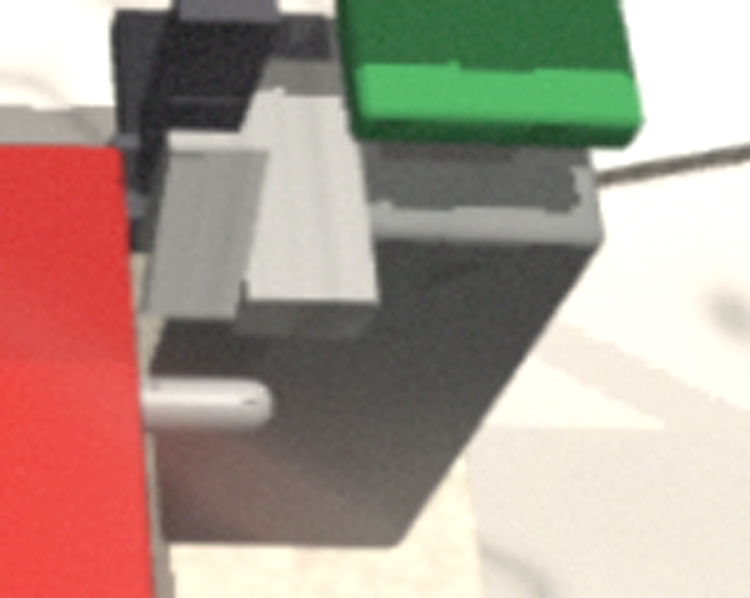

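```bash
cat >> h.py <<'E'
T0[1]=-.0067
R30=R.from_euler('xyz',[3.14,-.525,-.074])
def leanrot(l): return R.from_rotvec(RS.apply([0,-np.radians(l-30),0]))*R30
def G(f): return RS.apply([-.172*np.cos(f)+.02*np.sin(f),0,.172*np.sin(f)+.02*np.cos(f)])
def pose(f,l): return G(f)+leanrot(l).apply([0,0,.008]), leanrot(l)
def arc(f0,l0,f1,l1,n=8):
    p0,r0=pose(f0,l0); D=[];A=[]
    for k in range(1,n+1):
        s=k/n; p,r=pose(f0+s*(f1-f0),l0+s*(l1-l0))
        D.append(np.round(r0.inv().apply(p-p0)/.3,4).tolist()); A.append([round(x,4) for x in (r0.inv()*r).as_rotvec()/np.radians(120)])
    print(D);print(A)
def chk(f,l):
    o=manip.get_obs(); F=o["ft_force"]; Fs=RS.inv().apply(F)
    t=np.array([.172*np.sin(f)+.02*np.cos(f),0,.172*np.cos(f)-.02*np.sin(f)]); t/=np.linalg.norm(t); rr=np.array([-t[2],0,t[0]])
    print("t %.2f tang %.1f rad %.1f y %.1f"%(o["time_s"],Fs@t,Fs@rr,Fs[1]),"q",np.round(o["q"],2),"w %.4f gf %.0f"%(o["width"],o["gripper_force"]))
E
python3 - <<'E'
from h import *
chk(0,30)
arc(0,30,.3,32.5);arc(.3,32.5,.6,35);arc(.6,35,.9,37.5);arc(.9,37.5,1.15,40)
E
```

```text
t 4.12 tang -2.9 rad -8.1 y -3.5 q [-0.34 -0.5   2.51  0.22  0.63  1.16] w 0.0250 gf 33
[[0.0134, 0.0, -0.0171], [0.0274, 0.0, -0.0337], [0.0421, 0.0001, -0.0498], [0.0573, 0.0001, -0.0653], [0.0732, 0.0001, -0.0802], [0.0895, 0.0001, -0.0945], [0.1064, 0.0001, -0.1083], [0.1238, 0.0001, -0.1214]]
[[np.float64(0.0), np.float64(0.0026), np.float64(0.0)], [np.float64(0.0), np.float64(0.0052), np.float64(0.0)], [np.float64(0.0), np.float64(0.0078), np.float64(0.0)], [np.float64(0.0), np.float64(0.0104), np.float64(0.0)], [np.float64(0.0), np.float64(0.013), np.float64(0.0)], [np.float64(0.0), np.float64(0.0156), np.float64(0.0)], [np.float64(0.0), np.float64(0.0182), np.float64(0.0001)], [np.float64(0.0), np.float64(0.0208), np.float64(0.0001)]]
[[0.0184, -0.0, -0.0116], [0.0372, -0.0, -0.0226], [0.0564, -0.0, -0.0328], [0.076, -0.0, -0.0423], [0.0959, -0.0001, -0.0511], [0.1162, -0.0001, -0.0592], [0.1367, -0.0001, -0.0664], [0.1575, -0.0001, -0.0729]]
[[np.float64(0.0), np.float64(0.0026), np.float64(0.0)], [np.float64(0.0), np.float64(0.0052), np.float64(0.0)], [np.float64(0.0), np.f
[... 957 characters left out ...]
oat64(0.0208), np.float64(0.0001)]]
[[0.0181, -0.0, 0.0021], [0.036, -0.0001, 0.0047], [0.0539, -0.0001, 0.008], [0.0717, -0.0002, 0.0117], [0.0894, -0.0002, 0.016], [0.1069, -0.0003, 0.0209], [0.1243, -0.0003, 0.0263], [0.1414, -0.0004, 0.0322]]
[[np.float64(0.0), np.float64(0.0026), np.float64(0.0)], [np.float64(0.0), np.float64(0.0052), np.float64(0.0)], [np.float64(0.0), np.float64(0.0078), np.float64(0.0)], [np.float64(0.0), np.float64(0.0104), np.float64(0.0)], [np.float64(0.0), np.float64(0.013), np.float64(0.0)], [np.float64(0.0), np.float64(0.0156), np.float64(0.0)], [np.float64(0.0), np.float64(0.0182), np.float64(0.0001)], [np.float64(0.0), np.float64(0.0208), np.float64(0.0001)]]
```

Call:
carry_out(dp=[[0.0134,0,-0.0171],[0.0274,0,-0.0337],[0.0425,0,-0.0494],[0.0577,0,-0.0649],[0.074,0,-0.0796],[0.0905,0,-0.0939],[0.1075,0,-0.1077],[0.125,0,-0.1206]], angular=[[0,0.0026,0],[0,0.0052,0],[0,0.0078,0],[0,0.0104,0],[0,0.013,0],[0,0.0156,0],[0,0.0182,0],[0,0.0208,0]], fingers=[0,0,0,0,0,0,0,0])

```text
time_s: 4.78
tool_pos: [0.4437, 0.0005, 0.1816]
ee_rot: [3.138, -0.575, -0.071]
ft_force: [14.1, -5.4, -10.2]
width: 0.0253
gripper_force: 32.2
```

```bash
python3 - <<'E'
from h import *
chk(.3,32.5)
E
```

```text
t 4.78 tang -3.5 rad -17.3 y -4.3 q [-0.33 -0.58  2.46  0.21  0.71  1.18] w 0.0253 gf 32
```

Call:
carry_out(dp=[[0.0194,0,-0.0107],[0.0392,0,-0.0207],[0.0594,0,-0.0301],[0.079,0,-0.0396],[0.0989,0,-0.0484],[0.1192,0,-0.0565],[0.1397,0,-0.0637],[0.1605,0,-0.0702]], angular=[[0,0.0026,0],[0,0.0052,0],[0,0.0078,0],[0,0.0104,0],[0,0.013,0],[0,0.0156,0],[0,0.0182,0],[0,0.0208,0]], fingers=[0,0,0,0,0,0,0,0])

```text
time_s: 5.45
tool_pos: [0.471, -0.0013, 0.224]
ee_rot: [3.137, -0.611, -0.069]
ft_force: [-8.4, -6.7, 2.8]
width: 0.0255
gripper_force: 35.0
```

```bash
python3 - <<'E'
from h import *
chk(.6,35)
E
```

```text
t 5.45 tang -3.1 rad 7.8 y -7.3 q [-0.32 -0.56  2.38  0.21  0.73  1.21] w 0.0255 gf 35
```

Call:
carry_out(dp=[[0.0212,0.001,-0.0051],[0.0427,0.001,-0.0093],[0.0642,0.002,-0.0126],[0.0859,0.002,-0.0151],[0.1076,0.002,-0.0168],[0.1294,0.002,-0.0175],[0.1512,0.002,-0.0175],[0.1729,0.002,-0.0168]], angular=[[0,0.0026,0],[0,0.0052,0],[0,0.0078,0],[0,0.0104,0],[0,0.013,0],[0,0.0156,0],[0,0.0182,0],[0,0.0208,0]], fingers=[0,0,0,0,0,0,0,0])

```text
time_s: 6.12
tool_pos: [0.5106, -0.0042, 0.2582]
ee_rot: [3.139, -0.656, -0.07]
ft_force: [-6.4, -2.6, 2.7]
width: 0.0253
gripper_force: 34.8
```

```bash
python3 - <<'E'
from h import *
chk(.9,37.5)
E
```

```text
t 6.12 tang -3.9 rad 5.5 y -3.1 q [-0.3  -0.48  2.28  0.21  0.71  1.23] w 0.0253 gf 35
```

Clean. On to 1.15.

Call:
carry_out(dp=[[0.0181,0,0.0021],[0.036,0,0.0045],[0.0539,0,0.0076],[0.0717,0,0.0112],[0.0894,0,0.0155],[0.1069,0,0.0204],[0.1243,0,0.0258],[0.1414,0,0.0316]], angular=[[0,0.0026,0],[0,0.0052,0],[0,0.0078,0],[0,0.0104,0],[0,0.013,0],[0,0.0156,0],[0,0.0182,0],[0,0.0208,0]], fingers=[0,0,0,0,0,0,0,0])

```text
time_s: 6.78
tool_pos: [0.5501, -0.0071, 0.2766]
ee_rot: [3.139, -0.7, -0.07]
ft_force: [-4.3, -2.1, 1.3]
width: 0.0255
gripper_force: 34.6
```

```bash
python3 - <<'E'
from h import *
chk(1.15,40)
o=manip.get_obs(); r=R.from_euler('xyz',o["ee_rot"]); g=RS.inv().apply(o["tool_pos"]+r.apply([0,0,-.008])-T0)-[.0665,0,.117]
print("phi", np.arctan2(g[2],-g[0])-np.arctan2(.02,.172), np.hypot(g[0],g[2]))
arc(1.15,40,1.25,40); arc(1.2,40,1.22,40,4); arc(1.3,40,1.32,40,4)
E
```

```text
t 6.78 tang -3.5 rad 2.5 y -2.4 q [-0.28 -0.39  2.2   0.22  0.65  1.24] w 0.0255 gf 35
phi 1.1470145068335957 0.17386430466607367
[[0.0066, -0.0, 0.0028], [0.0133, -0.0, 0.0057], [0.0198, -0.0001, 0.0087], [0.0264, -0.0001, 0.0118], [0.0328, -0.0001, 0.0149], [0.0393, -0.0001, 0.0181], [0.0457, -0.0002, 0.0214], [0.0521, -0.0002, 0.0248]]
[[np.float64(0.0), np.float64(0.0), np.float64(0.0)], [np.float64(0.0), np.float64(0.0), np.float64(0.0)], [np.float64(0.0), np.float64(0.0), np.float64(0.0)], [np.float64(0.0), np.float64(0.0), np.float64(0.0)], [np.float64(0.0), np.float64(0.0), np.float64(0.0)], [np.float64(0.0), np.float64(0.0), np.float64(0.0)], [np.float64(0.0), np.float64(0.0), np.float64(0.0)], [np.float64(0.0), np.float64(0.0), np.float64(0.0)]]
[[0.0026, -0.0, 0.0012], [0.0052, -0.0, 0.0025], [0.0078, -0.0, 0.0038], [0.0104, -0.0, 0.0051]]
[[np.float64(0.0), np.float64(0.0), np.float64(0.0)], [np.float64(0.0), np.float64(0.0), np.float64(0.0)], [np.float64(0.0), np.float64(0.0), np.float64(0.0)], [np.float64(0.0), np.float64(0.0), np.float64(0.0)]]
[[0.0025, -0.0, 0.0015], [0.0049, -0.0, 0.003], [0.0074, -0.0, 0.0045], [0.0098, -0.0, 0.0061]]
[[np.float64(0.0), np.float64(0.0), np.float64(0.0)], [np.float64(0.0), np.float64(0.0), np.float64(0.0)], [np.float64(0.0), np.float64(0.0), np.float64(0.0)], [np.float64(0.0), np.float64(0.0), np.float64(0.0)]]
```

Call:
carry_out(dp=[[0.007,0,0.003],[0.014,0,0.006],[0.0211,0,0.0093],[0.0211,0,0.0093]], angular=[[0,0,0],[0,0,0],[0,0,0],[0,0,0]], fingers=[0,0,0,0])

```text
time_s: 7.12
tool_pos: [0.5569, -0.0075, 0.2786]
ee_rot: [3.139, -0.7, -0.07]
ft_force: [-4.5, -4.6, 3.0]
width: 0.0251
gripper_force: 34.6
```

Call:
carry_out(dp=[[0.0025,0,0.0012],[0.005,0,0.0024],[0.005,0,0.0024]], angular=[[0,0,0],[0,0,0],[0,0,0]], fingers=[0,0,0])

```text
time_s: 7.37
tool_pos: [0.5584, -0.0077, 0.279]
ee_rot: [3.139, -0.701, -0.07]
ft_force: [-4.8, -4.2, 1.9]
width: 0.0254
gripper_force: 34.7
```

Call:
carry_out(dp=[[0.0026,0,0.0013],[0.0052,0,0.0026],[0.0052,0,0.0026]], angular=[[0,0,0],[0,0,0],[0,0,0]], fingers=[0,0,0])

```text
time_s: 7.62
tool_pos: [0.5601, -0.0078, 0.2794]
ee_rot: [3.139, -0.701, -0.07]
ft_force: [-4.4, -4.3, 1.4]
width: 0.0252
gripper_force: 34.7
```

Call:
carry_out(dp=[[0.0026,0,0.0013],[0.0052,0,0.0026],[0.0052,0,0.0026]], angular=[[0,0,0],[0,0,0],[0,0,0]], fingers=[0,0,0])

```text
time_s: 7.87
tool_pos: [0.5618, -0.0079, 0.2799]
ee_rot: [3.139, -0.701, -0.07]
ft_force: [-4.1, -3.8, 1.7]
width: 0.0254
gripper_force: 34.7
```

Call:
carry_out(dp=[[0.0026,0,0.0013],[0.0052,0,0.0026],[0.0052,0,0.0026]], angular=[[0,0,0],[0,0,0],[0,0,0]], fingers=[0,0,0])

```text
time_s: 8.12
tool_pos: [0.5635, -0.008, 0.2803]
ee_rot: [3.139, -0.701, -0.07]
ft_force: [-4.6, -3.8, 1.8]
width: 0.0256
gripper_force: 34.6
```

Call:
carry_out(dp=[[0.0026,0,0.0013],[0.0051,0,0.0027],[0.0051,0,0.0027]], angular=[[0,0,0],[0,0,0],[0,0,0]], fingers=[0,0,0])

```text
time_s: 8.37
tool_pos: [0.5652, -0.0081, 0.2806]
ee_rot: [3.139, -0.701, -0.07]
ft_force: [-3.7, -3.1, 2.0]
width: 0.0252
gripper_force: 34.6
```

Call:
carry_out(dp=[[0.0026,0,0.0014],[0.0051,0,0.0028],[0.0051,0,0.0028]], angular=[[0,0,0],[0,0,0],[0,0,0]], fingers=[0,0,0])

```text
time_s: 8.62
tool_pos: [0.567, -0.0083, 0.281]
ee_rot: [3.139, -0.701, -0.07]
ft_force: [-4.3, -3.3, 2.3]
width: 0.0251
gripper_force: 34.6
```

Call:
carry_out(dp=[[0.0026,0,0.0014],[0.0051,0,0.0028],[0.0051,0,0.0028]], angular=[[0,0,0],[0,0,0],[0,0,0]], fingers=[0,0,0])

```text
time_s: 8.87
tool_pos: [0.5688, -0.0084, 0.2814]
ee_rot: [3.139, -0.701, -0.07]
ft_force: [-3.2, -5.0, 2.4]
width: 0.0255
gripper_force: 34.6
```

Call:
carry_out(dp=[[0.0026,0,0.0014],[0.0051,0,0.0028],[0.0051,0,0.0028]], angular=[[0,0,0],[0,0,0],[0,0,0]], fingers=[0,0,0])

```text
time_s: 9.12
tool_pos: [0.5705, -0.0085, 0.2817]
ee_rot: [3.139, -0.701, -0.07]
ft_force: [-3.1, -4.2, 3.3]
width: 0.0251
gripper_force: 34.7
```

Call:
carry_out(dp=[[0.0026,0,0.0014],[0.005,0,0.0029],[0.005,0,0.0029]], angular=[[0,0,0],[0,0,0],[0,0,0]], fingers=[0,0,0])

```text
time_s: 9.37
tool_pos: [0.5722, -0.0086, 0.282]
ee_rot: [3.139, -0.701, -0.07]
ft_force: [-4.9, -4.4, 3.1]
width: 0.0251
gripper_force: 34.8
```

Call:
carry_out(dp=[[0.0026,0,0.0014],[0.005,0,0.0029],[0.005,0,0.0029]], angular=[[0,0,0],[0,0,0],[0,0,0]], fingers=[0,0,0])

```text
time_s: 9.62
tool_pos: [0.5739, -0.0088, 0.2823]
ee_rot: [3.139, -0.701, -0.07]
ft_force: [-4.3, -4.2, 3.1]
width: 0.0257
gripper_force: 34.8
```

Call:
carry_out(dp=[[0.0026,0,0.0015],[0.005,0,0.003],[0.005,0,0.003]], angular=[[0,0,0],[0,0,0],[0,0,0]], fingers=[0,0,0])

```text
time_s: 9.87
tool_pos: [0.5756, -0.0089, 0.2826]
ee_rot: [3.139, -0.701, -0.07]
ft_force: [-5.2, -3.9, 2.6]
width: 0.0257
gripper_force: 34.8
```

Call:
carry_out(dp=[[0.0025,0,0.0015],[0.005,0,0.003],[0.005,0,0.003]], angular=[[0,0,0],[0,0,0],[0,0,0]], fingers=[0,0,0])

```text
time_s: 10.12
tool_pos: [0.5774, -0.009, 0.2828]
ee_rot: [3.139, -0.701, -0.07]
ft_force: [-4.7, -5.1, 3.9]
width: 0.0253
gripper_force: 34.8
```

Call:
carry_out(dp=[[0.0025,0,0.0015],[0.005,0,0.003],[0.005,0,0.003]], angular=[[0,0,0],[0,0,0],[0,0,0]], fingers=[0,0,0])

```text
time_s: 10.37
tool_pos: [0.579, -0.0091, 0.2831]
ee_rot: [3.139, -0.701, -0.07]
ft_force: [-4.6, -3.4, 3.8]
width: 0.025
gripper_force: 34.7
```

Call:
carry_out(dp=[[0.0025,0,0.0015],[0.005,0,0.0031],[0.005,0,0.0031]], angular=[[0,0,0],[0,0,0],[0,0,0]], fingers=[0,0,0])

```text
time_s: 10.62
tool_pos: [0.5808, -0.0092, 0.2833]
ee_rot: [3.139, -0.701, -0.07]
ft_force: [-4.3, -4.7, 3.1]
width: 0.0252
gripper_force: 34.7
```

Call:
carry_out(dp=[[0.0025,0,0.0015],[0.005,0,0.0031],[0.005,0,0.0031]], angular=[[0,0,0],[0,0,0],[0,0,0]], fingers=[0,0,0])

```text
time_s: 10.87
tool_pos: [0.5825, -0.0094, 0.2835]
ee_rot: [3.139, -0.701, -0.07]
ft_force: [-5.1, -4.9, 3.3]
width: 0.0253
gripper_force: 34.8
```

```bash
python3 - <<'E'
from h import *
chk(1.34,40)
im,d=vision.get_image("wrist"); cv2.imwrite("pics/w3.png",cv2.convertScaleAbs(im,alpha=1.5))
E
```

```text
t 10.87 tang -4.3 rad 3.8 y -5.3 q [-0.26 -0.3   2.12  0.2   0.64  1.26] w 0.0253 gf 35
```

View pics/w3.png

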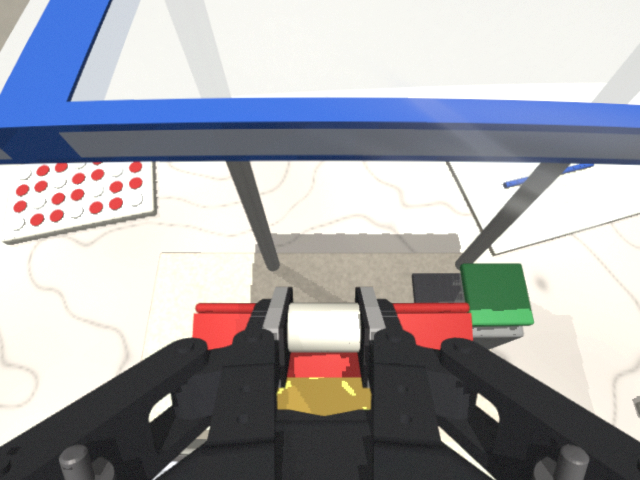

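The roller is held between the pads at (323,328) and the green pad is visible at (497,295). The sear is hidden, so I'll keep creeping.

Call:
carry_out(dp=[[0.0025,0,0.0015],[0.005,0,0.0031],[0.005,0,0.0031]], angular=[[0,0,0],[0,0,0],[0,0,0]], fingers=[0,0,0])

```text
time_s: 11.17
tool_pos: [0.584, -0.0094, 0.2837]
ee_rot: [3.139, -0.7, -0.07]
ft_force: [-7.6, -4.2, 5.3]
width: 0.0253
gripper_force: 35.1
```

Call:
carry_out(dp=[[0.0015,0,0.0009],[0.003,0,0.0018],[0.003,0,0.0018]], angular=[[0,0,0],[0,0,0],[0,0,0]], fingers=[0,0,0])

```text
time_s: 11.42
tool_pos: [0.5849, -0.0095, 0.2838]
ee_rot: [3.139, -0.699, -0.07]
ft_force: [-9.5, -5.7, 4.2]
width: 0.0257
gripper_force: 35.3
```

Call:
carry_out(dp=[[0.0015,0,0.0009],[0.003,0,0.0018],[0.003,0,0.0018]], angular=[[0,0,0],[0,0,0],[0,0,0]], fingers=[0,0,0])

```text
time_s: 11.67
tool_pos: [0.5857, -0.0095, 0.2838]
ee_rot: [3.139, -0.699, -0.07]
ft_force: [-11.5, -4.7, 5.5]
width: 0.0253
gripper_force: 35.6
```

Call:
carry_out(dp=[[0.0015,0,0.0009],[0.003,0,0.0018],[0.003,0,0.0018]], angular=[[0,0,0],[0,0,0],[0,0,0]], fingers=[0,0,0])

```text
time_s: 11.92
tool_pos: [0.5865, -0.0096, 0.2839]
ee_rot: [3.139, -0.698, -0.069]
ft_force: [-14.7, -4.8, 6.9]
width: 0.0255
gripper_force: 35.8
```

Call:
carry_out(dp=[[-0.006,0,-0.0037],[-0.012,0,-0.0074],[-0.018,0,-0.011],[-0.025,0,-0.015],[-0.025,0,-0.015],[-0.025,0,-0.015]], angular=[[0,0,0],[0,0,0],[0,0,0],[0,0,0],[0,0,0],[0,0,0]], fingers=[0,0,0,0,0,0])

```text
time_s: 12.42
tool_pos: [0.5786, -0.0091, 0.283]
ee_rot: [3.139, -0.701, -0.07]
ft_force: [-5.8, -4.2, 3.0]
width: 0.0253
gripper_force: 34.8
```

Call:
carry_out(dp=[[-0.003,0,-0.0018],[-0.006,0,-0.0035],[-0.01,0,-0.006],[-0.01,0,-0.006]], angular=[[0,0,0],[0,0,0],[0,0,0],[0,0,0]], fingers=[0,0,0,0])

```text
time_s: 12.75
tool_pos: [0.5752, -0.0088, 0.2825]
ee_rot: [3.139, -0.701, -0.07]
ft_force: [-4.7, -3.5, 2.7]
width: 0.0254
gripper_force: 34.8
```

Call:
carry_out(dp=[[-0.0025,0,-0.0015],[-0.005,0,-0.003],[-0.0075,0,-0.0044],[-0.0075,0,-0.0044]], angular=[[0,0,0],[0,0,0],[0,0,0],[0,0,0]], fingers=[0,0,0,0])

```text
time_s: 13.08
tool_pos: [0.5727, -0.0087, 0.2821]
ee_rot: [3.139, -0.701, -0.07]
ft_force: [-4.3, -4.1, 3.0]
width: 0.0253
gripper_force: 34.8
```

Call:
carry_out(dp=[[-0.0025,0,-0.0015],[-0.005,0,-0.003],[-0.0075,0,-0.0043],[-0.0075,0,-0.0043]], angular=[[0,0,0],[0,0,0],[0,0,0],[0,0,0]], fingers=[0,0,0,0])

```text
time_s: 13.42
tool_pos: [0.5702, -0.0085, 0.2816]
ee_rot: [3.139, -0.701, -0.07]
ft_force: [-4.0, -4.8, 2.7]
width: 0.0253
gripper_force: 34.7
```

Call:
carry_out(dp=[[-0.0025,0,-0.0015],[-0.005,0,-0.0028],[-0.0075,0,-0.0042],[-0.0075,0,-0.0042]], angular=[[0,0,0],[0,0,0],[0,0,0],[0,0,0]], fingers=[0,0,0,0])

```text
time_s: 13.75
tool_pos: [0.5679, -0.0083, 0.2812]
ee_rot: [3.139, -0.702, -0.07]
ft_force: [-2.3, -5.1, 1.9]
width: 0.0256
gripper_force: 34.4
```

Call:
carry_out(dp=[[-0.0025,0,-0.0013],[-0.005,0,-0.0027],[-0.005,0,-0.0027]], angular=[[0,0,0],[0,0,0],[0,0,0]], fingers=[0,0,0])

```text
time_s: 14.0
tool_pos: [0.5664, -0.0082, 0.2809]
ee_rot: [3.139, -0.702, -0.07]
ft_force: [-0.2, -5.2, 2.1]
width: 0.0257
gripper_force: 34.2
```

The load has gone from -4 N to about 0, so the sear holds the lid. I'll release and retreat along the tool axis.

Call:
carry_out(dp=[[0,0,0],[0,0,0],[0,0,0],[0,0,0],[0,0,-0.05],[0,0,-0.15],[0,0,-0.27],[0,0,-0.4]], angular=[[0,0,0],[0,0,0],[0,0,0],[0,0,0],[0,0,0],[0,0,0],[0,0,0],[0,0,0]], fingers=[0.6,0.6,0.6,0.6,0.6,0.6,0.6,0.6])

```text
time_s: 14.67
tool_pos: [0.4875, -0.0015, 0.3708]
ee_rot: [-3.141, -0.696, -0.071]
ft_force: [0.7, -1.2, 1.3]
width: 0.0512
gripper_force: 0.0
```

Call:
carry_out(dp=[[0,0,0],[0,0,0],[0,0,0],[0,0,0]], angular=[[0,0,0],[0,0,0],[0,0,0],[0,0,0]], fingers=[0,0,0,0])

```text
time_s: 15.0
tool_pos: [0.4887, -0.0019, 0.3695]
ee_rot: [-3.141, -0.696, -0.071]
ft_force: [0.3, 0.9, -1.1]
width: 0.0029
gripper_force: 0.0
```

```bash
python3 - <<'E'
from h import *
o=manip.get_obs(); print(o["tool_pos"],o["ft_force"],o["q"])
C=cam("wrist"); im,d=vision.get_image("wrist"); np.savez("/tmp/w4.npz",im=im,d=d); cv2.imwrite("pics/w4.png",cv2.convertScaleAbs(im,alpha=1.5))
S=RS.inv().apply(cloud(C,d).reshape(-1,3)-T0).reshape(480,640,3)
hs=cv2.cvtColor(im,cv2.COLOR_BGR2HSV);h,s=hs[...,0],hs[...,1]
g=(h>45)&(h<85)&(s>90)&(S[...,1]<-.08)&(S[...,2]>.13)
print("pad",g.sum(),np.round(np.percentile(S[g],[2,50,98],axis=0),4).tolist() if g.any() else 0)
b=(h>100)&(h<130)&(s>120)&(S[...,2]<.25)&(S[...,1]>.1)
print("knob",b.sum(),np.round(np.percentile(S[b],[2,50,98],axis=0),4).tolist() if b.any() else 0)
E
```

```text
[ 0.48870148 -0.0019465   0.36949136] [ 0.29414136  0.89941787 -1.13342638] [-0.31756103 -0.65838494  2.19979004  0.19716439  0.92855008  1.26110394]
pad 1862 [[0.0763, -0.1557, 0.1459], [0.0982, -0.1324, 0.1498], [0.1231, -0.1098, 0.1513]]
knob 1324 [[-0.0527, 0.1558, 0.1629], [-0.0363, 0.1571, 0.196], [-0.0205, 0.168, 0.2006]]
```

View pics/w4.png

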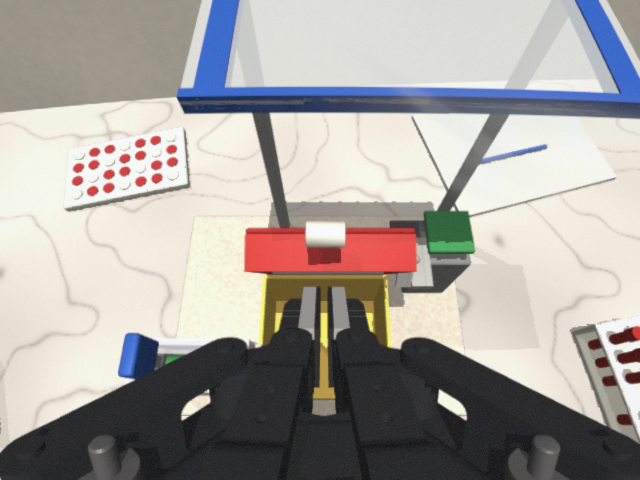

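The lid stands open with the roller at (325,235), and the bin is empty below it. The knob is at (138,355), station x about -36 mm. I'll go to the ejector's outer side with the fingers shut.

```bash
python3 - <<'E'
from h import *
v=tool(0)
cmd([(st([-.036,.225,.33]),v),(st([-.036,.225,.181]),v),(st([-.036,.18,.181]),v)])
E
```

```text
dp [-0.0668, -0.7442, 0.115] ang [-0.0003, -0.3321, 0.0002] rows>=5.6
dp [0.0, 0.0, 0.4967] ang [0.0, 0.0, 0.0] rows>=3.6
dp [0.0, 0.15, 0.0] ang [0.0, 0.0, 0.0] rows>=1.1
```

Call:
carry_out(dp=[[-0.067,-0.744,0.115],[-0.067,-0.744,0.115],[-0.067,-0.744,0.115],[-0.067,-0.744,0.115],[-0.067,-0.744,0.115],[-0.067,-0.744,0.115],[-0.067,-0.744,0.115],[-0.067,-0.744,0.115]], angular=[[0,-0.332,0],[0,-0.332,0],[0,-0.332,0],[0,-0.332,0],[0,-0.332,0],[0,-0.332,0],[0,-0.332,0],[0,-0.332,0]], fingers=[0,0,0,0,0,0,0,0])

```text
time_s: 15.72
tool_pos: [0.5117, 0.2208, 0.329]
ee_rot: [3.139, 0.001, -0.069]
ft_force: [1.3, -0.1, -0.3]
width: -0.0
gripper_force: 0.0
```

Call:
carry_out(dp=[[0,0,0.12],[0,0,0.24],[0,0,0.36],[0,0,0.45],[0,0,0.497],[0,0,0.497]], angular=[[0,0,0],[0,0,0],[0,0,0],[0,0,0],[0,0,0],[0,0,0]], fingers=[0,0,0,0,0,0])

```text
time_s: 16.22
tool_pos: [0.509, 0.2182, 0.1783]
ee_rot: [3.139, 0.004, -0.072]
ft_force: [0.5, 0.1, -0.4]
width: -0.0001
gripper_force: 0.0
```

```bash
python3 - <<'E'
from h import *
o=manip.get_obs(); print(o["tool_pos"],o["ft_force"],"st",RS.inv().apply(o["tool_pos"]-T0),o["q"])
C=cam("wrist"); im,d=vision.get_image("wrist"); S=RS.inv().apply(cloud(C,d).reshape(-1,3)-T0).reshape(480,640,3)
hs=cv2.cvtColor(im,cv2.COLOR_BGR2HSV);h,s=hs[...,0],hs[...,1]
b=(h>100)&(h<130)&(s>120)&(S[...,2]<.25)&(S[...,1]>.1)
print("knob",b.sum(),np.round(np.percentile(S[b],[2,50,98],axis=0),4).tolist() if b.any() else 0)
E
```

```text
[0.50899998 0.21820613 0.17830558] [ 0.50369546  0.11033477 -0.44782829] st [-0.03811064  0.22275268  0.17830558] [ 0.20112411  0.09162474  1.85437127 -0.00209878  1.19991786  1.84514636]
knob 8925 [[-0.1302, 0.159, 0.0541], [-0.0339, 0.1704, 0.1876], [-0.0178, 0.4744, 0.2005]]
```

Call:
carry_out(dp=[[0.007,0.04,-0.01],[0.007,0.08,-0.01],[0.007,0.11,-0.01],[0.007,0.13,-0.01],[0.007,0.15,-0.01],[0.007,0.17,-0.01],[0.007,0.185,-0.01],[0.007,0.2,-0.01]], angular=[[0,0,0],[0,0,0],[0,0,0],[0,0,0],[0,0,0],[0,0,0],[0,0,0],[0,0,0]], fingers=[0,0,0,0,0,0,0,0])

```text
time_s: 16.93
tool_pos: [0.5104, 0.1598, 0.1867]
ee_rot: [-3.141, -0.006, -0.071]
ft_force: [1.6, 3.3, 1.8]
width: -0.0001
gripper_force: 1.8
```

Call:
carry_out(dp=[[0,0.02,0],[0,0.04,0],[0,0.06,0],[0,0.08,0],[0,0.1,0],[0,0.12,0],[0,0.135,0],[0,0.15,0]], angular=[[0,0,0],[0,0,0],[0,0,0],[0,0,0],[0,0,0],[0,0,0],[0,0,0],[0,0,0]], fingers=[0,0,0,0,0,0,0,0])

```text
time_s: 17.6
tool_pos: [0.507, 0.1147, 0.1863]
ee_rot: [-3.141, -0.005, -0.071]
ft_force: [2.2, 5.5, 3.1]
width: 0.0003
gripper_force: 2.8
```

Call:
carry_out(dp=[[0,0.015,0],[0,0.03,0],[0,0.042,0],[0,0.042,0]], angular=[[0,0,0],[0,0,0],[0,0,0],[0,0,0]], fingers=[0,0,0,0])

```text
time_s: 17.93
tool_pos: [0.5061, 0.1021, 0.1863]
ee_rot: [-3.141, -0.005, -0.072]
ft_force: [3.1, 5.2, 3.9]
width: 0.0001
gripper_force: 3.0
```

Call:
carry_out(dp=[[0,0.008,0],[0,0.012,0],[0,0.012,0]], angular=[[0,0,0],[0,0,0],[0,0,0]], fingers=[0,0,0])

```text
time_s: 18.18
tool_pos: [0.5059, 0.0992, 0.1863]
ee_rot: [-3.14, -0.005, -0.072]
ft_force: [2.7, 6.3, 3.5]
width: -0.0003
gripper_force: 3.7
```

Call:
carry_out(dp=[[0,0.006,0],[0,0.01,0],[0,0.01,0]], angular=[[0,0,0],[0,0,0],[0,0,0]], fingers=[0,0,0])

```text
time_s: 18.43
tool_pos: [0.5058, 0.0988, 0.1864]
ee_rot: [-3.134, -0.006, -0.072]
ft_force: [3.1, 17.3, 2.7]
width: 0.0
gripper_force: 9.3
```

The hard stop is felt. I'll back away and look into the bin.

Call:
carry_out(dp=[[0,0,0],[0,-0.05,0],[0,-0.12,0],[0,-0.2,0],[0,-0.28,0],[0,-0.36,0],[0,-0.42,0],[0,-0.42,0]], angular=[[0,0,0],[0,0,0],[0,0,0],[0,0,0],[0,0,0],[0,0,0],[0,0,0],[0,0,0]], fingers=[0,0,0,0,0,0,0,0])

```text
time_s: 19.1
tool_pos: [0.5133, 0.2228, 0.1848]
ee_rot: [3.139, -0.002, -0.068]
ft_force: [-0.7, -0.1, -0.5]
width: -0.0001
gripper_force: 0.0
```

Call:
carry_out(dp=[[0,0,-0.12],[0,0,-0.24],[0,0,-0.36],[0,0,-0.48],[0,0,-0.6],[0,0,-0.6]], angular=[[0,0,0],[0,0,0],[0,0,0],[0,0,0],[0,0,0],[0,0,0]], fingers=[0,0,0,0,0,0])

```text
time_s: 19.6
tool_pos: [0.5158, 0.2207, 0.3743]
ee_rot: [-3.141, -0.016, -0.072]
ft_force: [0.9, 0.2, 1.9]
width: 0.0
gripper_force: 0.0
```

```bash
python3 - <<'E'
from h import *
o=manip.get_obs(); print(o["tool_pos"],o["ft_force"])
im,d=vision.get_image("top"); a=im[120:285,245:435]
w,_=vision.get_image("wrist")
cv2.imwrite("pics/t5.png",cv2.convertScaleAbs(np.vstack([cv2.resize(a,(480,417),interpolation=cv2.INTER_CUBIC)[130:417], cv2.resize(w,(480,360))[0:300]]),alpha=1.5))
# pre-press poses for the pad; lean 40
v=tool(38); pad=st([.100,-.132,.150])
tip=lambda h,b=0:(pad+[0,0,h]+v.apply([0,0,-.011-b]),v)
cmd([(st([-.10,.12,.42]),tool(20)),(st([-.06,-.11,.33]),v),tip(.02,.06),tip(.008)])
E
```

```text
[0.51584345 0.22065117 0.37427864] [0.87217504 0.23179002 1.90909705]
dp [-0.221, 0.3515, -0.1774] ang [0.0007, 0.1637, -0.0002] rows>=3.2
dp [0.0227, 0.7667, 0.3275] ang [-0.0, 0.15, 0.0] rows>=6.0
dp [0.0919, 0.0733, 0.512] ang [0.0, 0.0, 0.0] rows>=3.8
dp [-0.0246, 0.0, 0.2315] ang [0.0, 0.0, 0.0] rows>=1.7
```

View pics/t5.png

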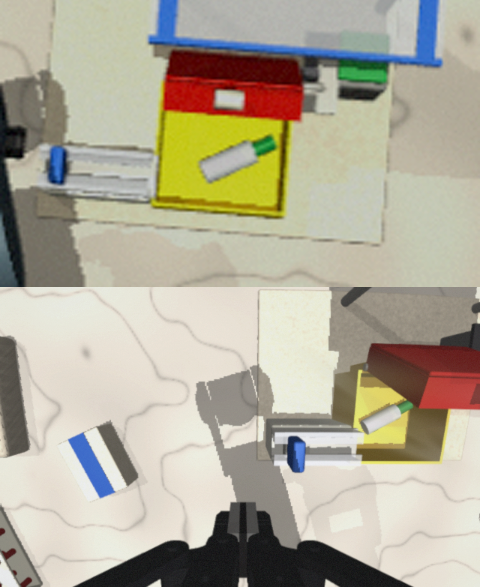

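The holder lies in the yellow bin at (238,158) in the upper view, the lid is still open, and the knob is back. Next is the trigger, pressed a bit outboard so the tool clears the lid's swing.

Call:
carry_out(dp=[[-0.22,0.35,-0.177],[-0.22,0.35,-0.177],[-0.22,0.35,-0.177],[-0.22,0.35,-0.177],[-0.22,0.35,-0.177],[-0.22,0.35,-0.177]], angular=[[0,0.164,0],[0,0.164,0],[0,0.164,0],[0,0.164,0],[0,0.164,0],[0,0.164,0]], fingers=[0,0,0,0,0,0])

```text
time_s: 20.2
tool_pos: [0.4395, 0.1208, 0.4171]
ee_rot: [3.14, -0.346, -0.073]
ft_force: [-0.1, -0.7, 0.9]
width: 0.0001
gripper_force: 0.0
```

Call:
carry_out(dp=[[0.023,0.8,0.327],[0.023,0.8,0.327],[0.023,0.8,0.327],[0.023,0.8,0.327],[0.023,0.8,0.327],[0.023,0.8,0.327],[0.023,0.8,0.327],[0.023,0.8,0.327]], angular=[[0,0.15,0],[0,0.15,0],[0,0.15,0],[0,0.15,0],[0,0.15,0],[0,0.15,0],[0,0.15,0],[0,0.15,0]], fingers=[0,0,0,0,0,0,0,0])

```text
time_s: 20.87
tool_pos: [0.4622, -0.1231, 0.324]
ee_rot: [-3.135, -0.653, -0.08]
ft_force: [0.4, -0.3, -0.6]
width: 0.0003
gripper_force: 0.0
```

```bash
python3 - <<'E'
from h import *
o=manip.get_obs(); print(o["tool_pos"],o["ft_force"],o["q"],"st",RS.inv().apply(o["tool_pos"]-T0))
v=tool(38); pad=st([.104,-.142,.150])
tip=lambda h,b=0:(pad+[0,0,h]+v.apply([0,0,-.011-b]),v)
C=cam("wrist"); im,d=vision.get_image("wrist"); S=RS.inv().apply(cloud(C,d).reshape(-1,3)-T0).reshape(480,640,3)
hs=cv2.cvtColor(im,cv2.COLOR_BGR2HSV);h,s=hs[...,0],hs[...,1]
g=(h>45)&(h<85)&(s>90)&(S[...,1]<-.08)&(S[...,2]>.13)
print("pad",g.sum(),np.round(np.percentile(S[g],[2,50,98],axis=0),4).tolist() if g.any() else 0)
cmd([tip(.02,.06),tip(.014),tip(.0)])
E
```

```text
[ 0.4621703  -0.12305568  0.32398883] [ 0.44543387 -0.27063356 -0.59934128] [-0.68747673 -0.63837956  2.25730356  0.42895436  1.00862871  0.82613544] st [-0.06044123 -0.12098266  0.32398883]
pad 2275 [[0.0763, -0.1575, 0.1457], [0.0976, -0.134, 0.1497], [0.1227, -0.1105, 0.1511]]
dp [0.1164, 0.0757, 0.5076] ang [-0.0009, 0.0038, -0.002] rows>=3.8
dp [-0.0123, 0.0, 0.2158] ang [0.0, 0.0, 0.0] rows>=1.6
dp [-0.0287, 0.0, 0.0368] ang [0.0, 0.0, 0.0] rows>=0.3
```

Call:
carry_out(dp=[[0,0.076,0.05],[0.05,0.076,0.15],[0.1,0.076,0.25],[0.116,0.076,0.35],[0.116,0.076,0.45],[0.116,0.076,0.508],[0.116,0.076,0.508],[0.116,0.076,0.508]], angular=[[0,0.004,0],[0,0.004,0],[0,0.004,0],[0,0.004,0],[0,0.004,0],[0,0.004,0],[0,0.004,0],[0,0.004,0]], fingers=[0,0,0,0,0,0,0,0])

```text
time_s: 21.58
tool_pos: [0.5823, -0.1498, 0.2286]
ee_rot: [-3.14, -0.667, -0.069]
ft_force: [-0.6, 0.3, 0.3]
width: -0.0002
gripper_force: 0.0
```

Call:
carry_out(dp=[[-0.004,0,0.07],[-0.008,0,0.14],[-0.01,0,0.18],[-0.012,0,0.2],[-0.012,0,0.2],[-0.012,0,0.2]], angular=[[0,0,0],[0,0,0],[0,0,0],[0,0,0],[0,0,0],[0,0,0]], fingers=[0,0,0,0,0,0])

```text
time_s: 22.08
tool_pos: [0.6166, -0.1542, 0.1823]
ee_rot: [3.14, -0.672, -0.07]
ft_force: [0.1, 0.8, 0.8]
width: -0.0
gripper_force: 0.0
```

```bash
python3 - <<'E'
from h import *
o=manip.get_obs(); r=R.from_euler('xyz',o["ee_rot"])
print(o["ft_force"],"tip st",RS.inv().apply(o["tool_pos"]+r.apply([0,0,.011])-T0),"low corner",RS.inv().apply(o["tool_pos"]+r.apply([-.011,0,.011])-T0))
E
```

```text
[0.05711081 0.78783067 0.78314215] tip st [ 0.10270286 -0.1410533   0.17372377] low corner [ 0.09409183 -0.14106997  0.16687907]
```

Call:
carry_out(dp=[[-0.009,0,0.0115],[-0.018,0,0.023],[-0.0267,0,0.0341],[-0.0267,0,0.0341]], angular=[[0,0,0],[0,0,0],[0,0,0],[0,0,0]], fingers=[0,0,0,0])

```text
time_s: 22.42
tool_pos: [0.6158, -0.1542, 0.167]
ee_rot: [-3.141, -0.669, -0.071]
ft_force: [0.5, -0.1, -0.2]
width: 0.0002
gripper_force: 0.0
```

Call:
carry_out(dp=[[-0.003,0,0.004],[-0.006,0,0.008],[-0.009,0,0.0115],[-0.012,0,0.0153],[-0.0145,0,0.0184],[-0.0145,0,0.0184]], angular=[[0,0,0],[0,0,0],[0,0,0],[0,0,0],[0,0,0],[0,0,0]], fingers=[0,0,0,0,0,0])

```text
time_s: 22.92
tool_pos: [0.6167, -0.1546, 0.1612]
ee_rot: [3.141, -0.671, -0.071]
ft_force: [-0.2, 0.3, 2.8]
width: 0.0001
gripper_force: 1.0
```

Call:
carry_out(dp=[[-0.003,0,0.004],[-0.006,0,0.008],[-0.008,0,0.0105],[-0.008,0,0.0105]], angular=[[0,0,0],[0,0,0],[0,0,0],[0,0,0]], fingers=[0,0,0,0])

```text
time_s: 23.25
tool_pos: [0.6166, -0.1545, 0.157]
ee_rot: [3.141, -0.67, -0.071]
ft_force: [-0.5, 0.2, 2.3]
width: 0.0004
gripper_force: 1.3
```

Call:
carry_out(dp=[[0.02,0,-0.026],[0.04,0,-0.06],[0.04,0,-0.15],[0.04,0,-0.27],[0.04,0,-0.4],[0.04,0,-0.53],[0.04,0,-0.65],[0.04,0,-0.65]], angular=[[0,0,0],[0,0,0],[0,0,0],[0,0,0],[0,0,0],[0,0,0],[0,0,0],[0,0,0]], fingers=[0,0,0,0,0,0,0,0])

```text
time_s: 23.92
tool_pos: [0.5047, -0.1476, 0.327]
ee_rot: [3.13, -0.682, -0.065]
ft_force: [1.5, -1.1, 1.4]
width: 0.0002
gripper_force: 0.0
```

```bash
python3 - <<'E'
from h import *
print(manip.get_obs()["ft_force"])
a,_=vision.get_image("top"); w,_=vision.get_image("wrist")
cv2.imwrite("pics/t6.png",cv2.convertScaleAbs(np.vstack([cv2.resize(a[120:285,245:435],(480,417))[100:], cv2.resize(w,(480,360))[0:280]]),alpha=1.5))
E
```

```text
[ 1.53073345 -1.07026988  1.3590028 ]
```

View pics/t6.png

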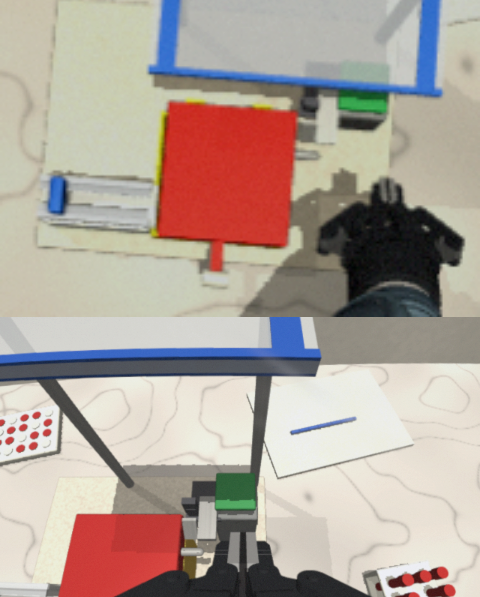

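The lid is shut flat at (228,172) in the upper view, the knob and pad are back, and the tool is clear of everything. Let the arm settle briefly, then hand in.

Call:
carry_out(dp=[[0,0,0],[0,0,0],[0,0,0],[0,0,0]], angular=[[0,0,0],[0,0,0],[0,0,0],[0,0,0]], fingers=[0,0,0,0])

```text
time_s: 24.35
tool_pos: [0.5051, -0.1462, 0.3157]
ee_rot: [-3.14, -0.667, -0.072]
ft_force: [0.0, 0.1, 0.1]
width: -0.0001
gripper_force: 0.0
```

```bash
python3 -c "
from rig import ticket
print(ticket.job_done())"
```

```text
the job is handed in; nothing more can be done
None
```

I handed the job in at about 24 s on the robot's clock: the lid caught open and held, the holder dropped into the bin, and a gentle trigger press (about 3 N) snapped the lid shut; the hand-in printed no verdict.

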